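Hold the mussel open through the guard window

TASK

Open the mussel for the grafter: of the two shell-opening stands, take the one with the mussel in its jaws, reach down through the window of its rod guard with the fingertips and gently press the lever paddle all the way down, without touching the guard. Finish while holding the paddle down, so that the shell stays open; leave the empty stand's lever and the loose things alone, and pick nothing up.

Things in the scene. Friction and masses are not known exactly. Their poses are not given: they have to be found in the camera images.
- stand_shell: Fixed stand HOLDING A MUSSEL (dark oval, 104 x 62 mm): blue tray 320 x 190 x 30 mm round a wooden block (290 x 160 mm, top 46 mm above table). Origin on the table under the tray's middle; x from paddle to jaws (away from robot), z up. Lever pivot at x 10, z 98 mm; shell centre x 72, z 100 mm, top 120 mm (far end rises 30 mm on opening).
- guard_shell: Guard of bent 6 mm steel rod over the paddle of the shell stand, fixed on the block; must not be touched. Origin and axes are those of stand_shell. Outer rectangle x -138 to -12 mm, y -60 to +60 mm, top 118 mm above the table, on four legs, with side rails 80 mm above the table; the top has one rectangular opening, the window.
- window_shell (a point): Centre of the guard's window on the shell stand, at the level of the top of its rods (118 mm above the table); axes as the stand's. Clear opening 76 mm along x, 66 mm along y.
- paddle_shell (a point): The paddle (aluminium plate 50 x 40 x 6 mm along x, y, z) at the robot-side end of the lever of the shell stand, directly below the window. The point is the centre of its top face: at rest level and 105 mm above the table (13 mm below the top of the guard); fully pressed about 84 mm, tilted 0.25 rad (the edge nearer the robot lower).
- lever_shell (a joint): Lever of the shell stand, a see-saw on a spring: 0 = at rest, shell closed; 0.25 rad = paddle fully down on its stop, shell open. The paddle's centre is 85 mm from the pivot and goes down about 21 mm. Pressing takes about 3 N at first and 7 to 8 N at the stop; let go, it springs back.
- stand_empty: The second, otherwise identical stand, with NOTHING between its jaws (two bare steel strips). Same sizes and frame as stand_shell. Not to be used.
- guard_empty: Rod guard of the empty stand, same sizes as guard_shell, origin and axes those of stand_empty.
- lever_empty (a joint): Lever of the empty stand, 0 = at rest, 0.25 rad = fully pressed.
- wedge_shell: Loose small wooden wedge block 50 x 14 x 12 mm lying on the wooden block beside the shell; origin at the centre of its underside.
- wedge_empty: The same, on the empty stand's block.
- basket: Loose white round basket, 150 mm across the rim, 60 mm high, with white bead nuclei; origin under its centre.
- glass1: Loose empty drinking glass, 68 mm across, 90 mm high; origin under its centre.
- glass2: A second such glass.
- forceps: Loose slim steel forceps, 150 mm long, lying on the table on the robot's side of the stands.
- jar: Loose clear jar with a white cap, 60 mm across, 70 mm high; origin under its centre.

How it is judged:
By the outcome, as a careful person would: the job done as asked, in the order asked, and still so for the second after the job is handed in, while the arm keeps its last pose, push and grip.
It also fails if it takes over 32 s, if anything falls off the work surface, if the arm or the gripper's body presses on something with over 40 N, if the wrist force passes 120 N, or if a joint passes its speed limit or range.

ROBOT

A 7-joint arm with a two-finger parallel gripper is mounted at the origin on the work surface. World frame = base frame: x ahead of the robot, y to its left, z up, the work surface at z = 0. Lengths are in m, angles in rad, forces in N, time in s.
With the tool pointing down it reaches from about 0.4 to 0.85 m from the base axis. Payload 10.4 kg.
Tool frame: the origin (TCP) lies between the finger pads; the fingertips stand manip.finger_overhang ahead of it and the grasp point (between the pads) lies 11 mm behind it (manip.finger_overhang is the distance from the TCP to the fingertips, in m); x points along the fingers, z is the direction in which the jaws open and shut, and the axes are right-handed (so a half turn about x gives the same grasp; the last joint's range is limited). The gripper opens to 85 mm and grips with 20 to 120 N. Pads are 22 mm wide; open, the fingers measure 114 mm over their backs; the gripper's body (76 mm by 85 mm) begins 54 mm behind the grasp point. The pads swing forward as they close: fully open they stand 13 mm farther back than shut.
Start: joints at [-1.164, 0.332, -0.065, 1.46, 0.022, 1.35, -0.088], TCP at [0.26, 0.568, 0.239] pointing down, gripper open.
Joint ranges: [-2.6, 2.6], [-0.5, 2.12], [-1.47, 1.34], [0.16, 2.42], [-1.27, 4.41], [0.06, 2.06], [-2.6, 2.6]. Speed limits (rad/s): [2.22, 2.22, 2.79, 2.79, 3.14, 3.14, 3.14].

INTERFACE

Orientations are given as a unit quaternion [x, y, z, w].
In Python, from workcell import get_obs, camera, workorder, manip gives the robot as it stands. The module is installed in compiled form; this text tells all that it offers.
- The arm moves only by the tool play_rows, never from a script. Its argument "increments" is text: rows parted by semicolons, each of 4 numbers parted by spaces: the shift along the tool's x, y, z in m, then the turn about the tool's x in rad. A call has 1 to 20 rows; each row shifts and turns the pose as measured when the row begins, along the tool's axes as they then stand; what a row does not reach is not made up. A row lasts 1/10 s, in which the tool goes at most 50 mm and 8.59 degrees, less where a joint would pass 70% of its speed; a pose out of reach is approached as far as the arm can. A call is refused whole if a number of a shift passes 0.05 or a number of a turn 0.15, either way. A call with a gripper value outside its range is refused whole. "hand" is the gripper command: -1 is fully open, 1 is shut, values between are in proportion, set as the call begins (left out, the last holds). The fingers move at their own pace and stop on an object; "squeeze" is the grip in N (left out, the last holds). Time passes only in rows, so rows that do not move let the fingers close. It gives the time, the measured TCP pose, the force and the opening at its end, in the units of the state.
- get_obs(): the state, without advancing time (a new reading comes with each control period).
- camera(name): name is "scene" or "top"; returns a dict with "img" (480x640x3 uint8, blue, green, red), "fov_y" (degrees; the focal length in pixels is half the picture's height over the tangent of half this angle, whatever the lens; pixels are square), "cx", "cy" (the principal point, pixels), "R" (3x3) and "t" (3): a world point X has camera coordinates R X + t. Camera axes: x right, y down, z forward; pixel columns grow to the right and rows downward; lengths in m; the calibration is good to about 2 mm. A picture is of the moment at which its call begins. There is no depth.
- workorder.hand_in(): hands the job in, once; it reports no verdict.
The state is a dict: "clock": time; "joint_pos": joint angles; "joint_velocities": joint speeds; "tau": joint torques, N m; "position": TCP position; "ee_rot": TCP orientation; "ft_force": force on the tool from outside, world axes, zero at the start; "torque": the same for the moment, N m; "grip_width": opening from 0.0 (shut) to 1.0 (fully open).
Only numpy, scipy, OpenCV 4.12 (cv2) and the standard library are available. Lean on these libraries where they do the work, as an engineer would, in place of code of your own. Each camera call takes 0.05 s, during which the arm holds its last target.

## Working session

There is one attempt and no reset: what is moved stays moved. The work goes in short steps, Python scripts to look and compute and a tool call to move; the robot and the scene stay as the last step left them, time stands still between calls to the robot, and variables do not carry over. Pictures are saved under pics/ and viewed, and the job is handed in when it is done.

Besides the shell and the picture viewer there is one more tool, called after "Emit:" in YAML: its name, and indented under it one key for each argument. play_rows: Moves the arm, as the interface text tells. Its arguments: {"type":"object","properties":{"increments":{"type":"string"},"hand":{"type":"number"},"squeeze":{"type":"number"}},"required":["increments"]}

```bash
mkdir -p pics
python3 - <<'E'
from workcell import get_obs, camera, manip
import cv2,numpy as np
print(manip.finger_overhang)
print(get_obs())
for n in("scene","top"):
    c=camera(n); cv2.imwrite(f"pics/{n}0.png",c["img"]); print(n,c["fov_y"],c["cx"],c["cy"],c["R"],c["t"], -np.array(c["R"]).T@np.array(c["t"]))
E
```

```text
0.008
{'clock': 0.0, 'joint_pos': array([-1.16359322,  0.33289813, -0.06469486,  1.46091726,  0.02160873,
        1.34989396, -0.08846799]), 'joint_velocities': array([-0.00044239, -0.00065397, -0.00032705, -0.00114253, -0.0003748 ,
        0.00022748, -0.00147414]), 'tau': array([-9.95378286e-04, -6.25460744e+01,  4.85177629e-02, -3.91606843e+01,
        1.61526224e-02,  9.96605231e-03, -5.31327566e-05]), 'position': array([0.26029481, 0.56783062, 0.238511  ]), 'ee_rot': array([-0.38218081,  0.59552271,  0.38159463,  0.5947067 ]), 'ft_force': array([0.23243839, 0.16321964, 0.15112771]), 'torque': array([ 0.02872298,  0.00766588, -0.01235521]), 'grip_width': 0.9984573047043078}
scene 53.60292452073305 314.7503045842411 236.41990989220048 [[-0.43922166  0.89829105  0.01255116]
 [ 0.73858866  0.36901782 -0.56419203]
 [-0.51144025 -0.23853521 -0.8255482 ]] [ 0.22652927 -0.31355412  1.494822  ] [1.09559621 0.26878552 1.05429967]
top 56.3127477855744 314.8029436474177 240.10108939555994 [[ 9.99426315e-04 -9.99773125e-01  2.12767463e-02]
 [-9.84230776e-01 -4.74701366e-03 -1.76825464e-01]
 [ 1.76886348e-01 -2.07645045e-02 -9.84012223e-01]] [-0.02184666  0.52305683  1.39104646] [0.26877334 0.00952564 1.46176131]
```

View pics/scene0.png

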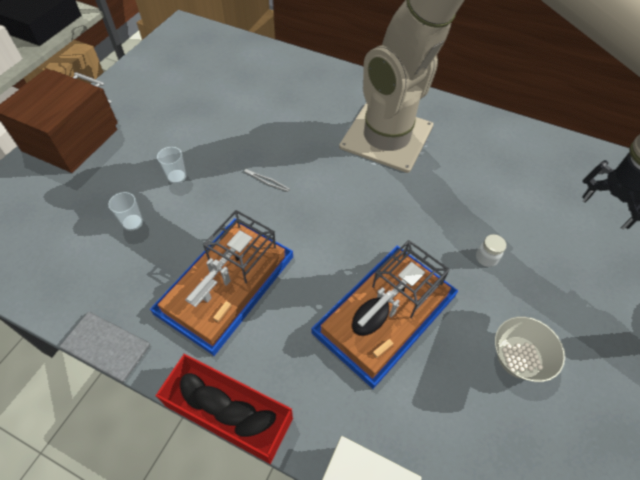

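View pics/top0.png

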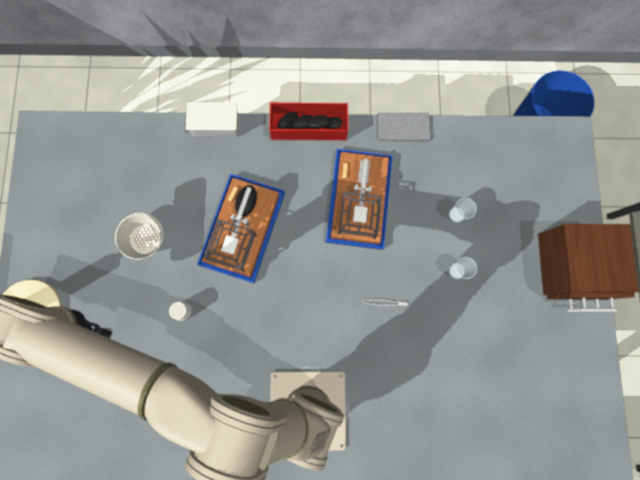

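The mussel stand is the one at top-view (242,228) and scene-view (385,315). The other, at top-view (360,200), has bare strips. Next I'll zoom in and measure.

```bash
cat > h.py <<'E'
import numpy as np,cv2
from workcell import camera,get_obs
def K(c):
    f=240/np.tan(np.radians(c["fov_y"])/2); return f
def ray(c,u,v,z):
    R=np.array(c["R"]);t=np.array(c["t"]);o=-R.T@t
    d=R.T@np.array([(u-c["cx"])/K(c),(v-c["cy"])/K(c),1]); return o+d*(z-o[2])/d[2]
def proj(c,X):
    p=np.array(c["R"])@np.array(X)+np.array(c["t"]); return np.array([c["cx"]+K(c)*p[0]/p[2],c["cy"]+K(c)*p[1]/p[2]])
E
python3 - <<'E'
from h import *
for n,(u,v),(x0,y0,x1,y1) in (("top",(242,228),(190,165,295,290)),("scene",(385,315),(305,235,465,390))):
    c=camera(n);im=c["img"]
    hsv=cv2.cvtColor(im,cv2.COLOR_BGR2HSV)
    m=cv2.inRange(hsv,(105,150,60),(130,255,255))
    k=np.zeros_like(m);k[y0:y1,x0:x1]=m[y0:y1,x0:x1]
    pts=cv2.findNonZero(k)
    # cast hull on plane z=.03
    h=cv2.convexHull(pts)[:,0,:]
    W=np.array([ray(c,a,b,.03)[:2] for a,b in h.astype(float)],np.float32)
    r=cv2.minAreaRect(W*1000);print(n,r,cv2.boxPoints(r).round(1).tolist())
    crop=im[y0:y1,x0:x1]; cv2.imwrite(f"pics/{n}_z.png",cv2.resize(crop,None,fx=4.7 if n=="top" else 3.8,fy=4.7 if n=="top" else 3.8,interpolation=cv2.INTER_CUBIC))
E
```

```text
top ((568.8698120117188, 217.609130859375), (190.69068908691406, 317.43365478515625), 72.22830963134766) [[388.6000061035156, 175.3000030517578], [690.9000244140625, 78.4000015258789], [749.0999755859375, 260.0], [446.79998779296875, 356.79998779296875]]
scene ((575.759521484375, 215.7890625), (191.1719207763672, 326.311767578125), 72.38872528076172) [[391.29998779296875, 174.0], [702.2999877929688, 75.30000305175781], [760.2000122070312, 257.5], [449.20001220703125, 356.29998779296875]]
```

View pics/top_z.png

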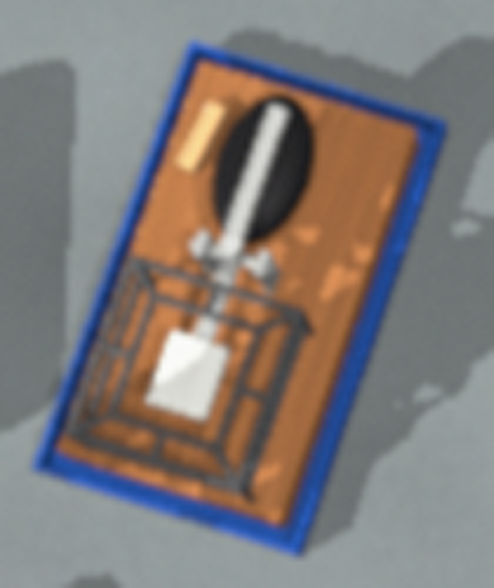

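View pics/scene_z.png

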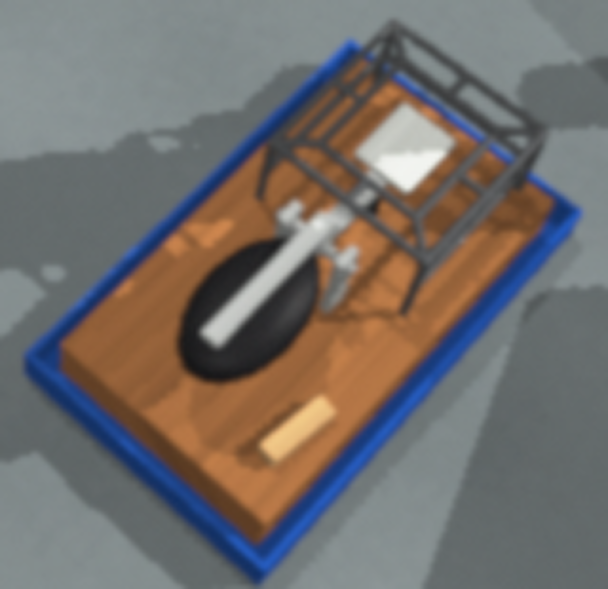

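Run:
```python
from h import *
th=np.radians(-17.7);ex=np.array([np.cos(th),np.sin(th)]);ey=np.array([-np.sin(th),np.cos(th)])
O=np.array([.5705,.217])
for n,(x0,y0,x1,y1) in (("top",(215,225,245,258)),("scene",(394,258,430,290))):
    c=camera(n);im=c["img"]
    hsv=cv2.cvtColor(im,cv2.COLOR_BGR2HSV)
    m=cv2.inRange(hsv,(0,0,135),(180,60,255));k=np.zeros_like(m);k[y0:y1,x0:x1]=m[y0:y1,x0:x1]
    k=cv2.morphologyEx(k,cv2.MORPH_OPEN,np.ones((5,5)))
    pts=cv2.findNonZero(k)[:,0,:].astype(float)
    W=np.array([ray(c,a,b,.105)[:2] for a,b in pts],np.float32)*1000
    r=cv2.minAreaRect(W);print(n,"paddle",r,W.mean(0), "local",(np.array(r[0])/1000-O)@np.c_[ex,ey]*1000)
    big=cv2.resize(im[y0-30:y1+30,x0-30:x1+30],None,fx=6,fy=6,interpolation=cv2.INTER_CUBIC)
    def dr(x,y,z,col):
        X=O+ex*x/1000+ey*y/1000; u=proj(c,[*X,z/1000]); return ((u-[x0-30,y0-30]+.5)*6).astype(int)
    def rect(a,b,d,e,z,col): cv2.polylines(big,[np.array([dr(a,d,z,0),dr(b,d,z,0),dr(b,e,z,0),dr(a,e,z,0)])],True,col,1)
    rect(-138,-12,-60,60,115,(0,255,0)); rect(-100,-50,-20,20,105,(0,0,255)); rect(-113,-37,-33,33,115,(255,255,0)); rect(-160,160,-95,95,30,(255,0,255))
    cv2.imwrite(f"pics/{n}_o.png",big);print(big.shape)
```

```text
top paddle ((501.5244445800781, 240.43824768066406), (42.23114776611328, 58.239871978759766), 71.72162628173828) [499.24936 241.06339] local [-72.83635698   1.35786651]
(558, 540, 3)
scene paddle ((503.29681396484375, 237.73114013671875), (41.20930862426758, 57.005767822265625), 72.0796890258789) [501.8862  238.36377] local [-70.32483875  -0.68223168]
(552, 576, 3)
```

View pics/top_o.png

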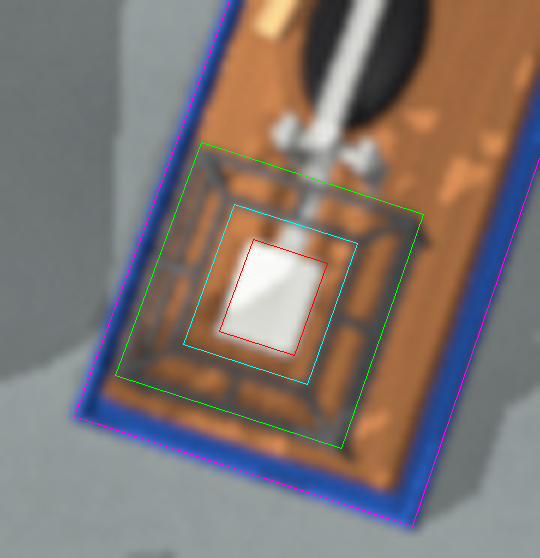

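View pics/scene_o.png

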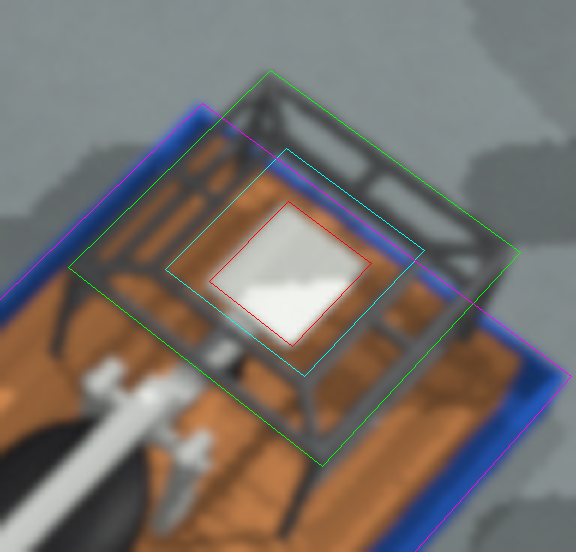

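```bash
cat > go.py <<'E'
from h import *
from scipy.spatial.transform import Rotation as Ro
th=np.radians(-17.7);ex=np.array([np.cos(th),np.sin(th),0]);ey=np.array([-np.sin(th),np.cos(th),0])
o=get_obs();R=Ro.from_quat(o["ee_rot"]).as_matrix();p=o["position"]
T=np.array([.5705,.217,0])-.078*ex
T[2]=p[2]
z=R[:,2]; 
# turn a about tool x: z' = z cos a - y sin a
for s in(1,-1):
    d=s*ex; print("turn",np.arctan2(-d@R[:,1],d@z))
print("tool delta",R.T@(T-p),"local",(p-[.5705,.217,0])@np.c_[ex,ey]*1000,"p",p,"t",o["clock"],"F",o["ft_force"],"grip",o["grip_width"],"q7",o["joint_pos"].round(2))
print(R.round(3).tolist())
E
python3 go.py
```

```text
turn 1.44995443034343
turn -1.6916382232463631
tool delta [ 7.99570508e-05 -3.50750393e-01 -1.99340751e-01] local [-402.1624132   240.16933519] p [0.26039478 0.56807074 0.2390921 ] t 0.3 F [-1.2895896   1.02581979  0.88287497] grip 1.000263108789807 q7 [-1.16  0.33 -0.06  1.46  0.02  1.35 -0.09]
[[-0.0, -0.909, 0.417], [-0.0, 0.417, 0.909], [-1.0, -0.0, -0.0]]
```

Emit:
play_rows:
  increments: "0 -0.035 -0.02 0;0 -0.035 -0.02 0;0 -0.035 -0.02 0;0 -0.035 -0.02 0;0 -0.035 -0.02 0;0 -0.035 -0.02 0;0 -0.035 -0.02 0;0 -0.035 -0.02 0;0 0 0 0.145;0 0 0 0.145;0 0 0 0.145;0 0 0 0.145;0 0 0 0.145;0 0 0 0.145;0 0 0 0.145;0 0 0 0.145;0 0 0 0.145;0 0 0 0.145"
  hand: 1
  squeeze: 20

```text
clock: 2.1
position: [0.455, 0.2936, 0.238]
ee_rot: [0.122, 0.697, -0.122, 0.696]
ft_force: [-0.7, -0.8, 0.2]
grip_width: -0.004
```

```bash
python3 go.py
```

```text
turn -0.03899358344651715
turn 3.102599070143276
tool delta [-5.54711535e-05 -3.56855064e-02  5.67546358e-02] local [-133.32036816   37.87088581] p [0.45500482 0.29361193 0.23802699] t 2.1 F [-0.65095349 -0.7709676   0.15108502] grip -0.00350540088845942 q7 [-0.87  0.14  0.24  1.7  -0.04  1.3  -0.97]
[[-0.001, 0.341, 0.94], [0.0, 0.94, -0.341], [-1.0, 0.0, -0.001]]
```

Emit:
play_rows:
  increments: "0 -0.018 0.028 0;0 -0.018 0.028 0;0 0 0 -0.039;0 0 0 0"

```text
clock: 2.5
position: [0.4959, 0.2397, 0.238]
ee_rot: [0.111, 0.699, -0.11, 0.698]
ft_force: [-0.1, 0.5, 0.1]
grip_width: -0.001
```

```bash
python3 go.py
python3 - <<'E'
from h import *
c=camera("scene");cv2.imwrite("pics/s1.png",cv2.resize(c["img"][130:390,280:520],None,fx=2.2,fy=2.2,interpolation=cv2.INTER_CUBIC))
E
```

```text
turn -0.0050327421826948295
turn 3.1365599114070983
tool delta [ 5.43542115e-07  1.07205493e-03 -6.06158049e-05] local [-77.94477979  -1.07234653] p [0.49591898 0.23967621 0.2379649 ] t 2.5 F [-0.09652321  0.45338456  0.06505946] grip -0.0009818628838203526 q7 [-0.79  0.17  0.29  1.68 -0.05  1.31 -0.8 ]
[[-0.001, 0.309, 0.951], [0.001, 0.951, -0.309], [-1.0, 0.0, -0.001]]
```

View pics/s1.png

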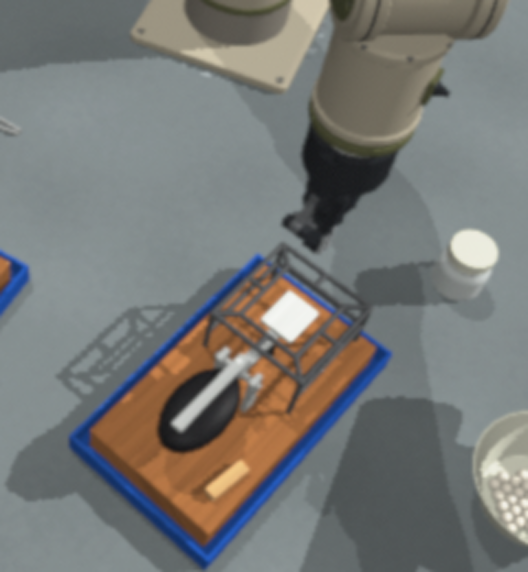

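The shut gripper is in line above the guard. Next it goes down to just above the guard for another look.

Emit:
play_rows:
  increments: "0.03 0.001 0 -0.005;0.03 0 0 0;0.03 0 0 0;0 0 0 0"

```text
clock: 2.95
position: [0.4958, 0.243, 0.1467]
ee_rot: [0.111, 0.698, -0.109, 0.699]
ft_force: [-0.6, -0.1, 0.1]
grip_width: -0.0
```

```bash
python3 go.py
python3 - <<'E'
from h import *
c=camera("scene");cv2.imwrite("pics/s2.png",cv2.resize(c["img"][200:350,340:480],None,fx=4,fy=4,interpolation=cv2.INTER_CUBIC))
c=camera("top");cv2.imwrite("pics/t2.png",cv2.resize(c["img"][165:305,180:310],None,fx=4,fy=4,interpolation=cv2.INTER_CUBIC))
E
```

```text
turn -0.0024883075248502864
turn 3.139104346064943
tool delta [-6.27161535e-06 -2.06748438e-03  1.08467220e-03] local [-79.07951981   2.07018883] p [0.49579339 0.24301498 0.14669566] t 2.95 F [-0.58870718 -0.10583379  0.11224936] grip -0.0003064653499786743 q7 [-0.78  0.24  0.28  1.79 -0.08  1.12 -0.79]
[[0.002, 0.306, 0.952], [0.003, 0.952, -0.306], [-1.0, 0.003, 0.001]]
```

View pics/s2.png

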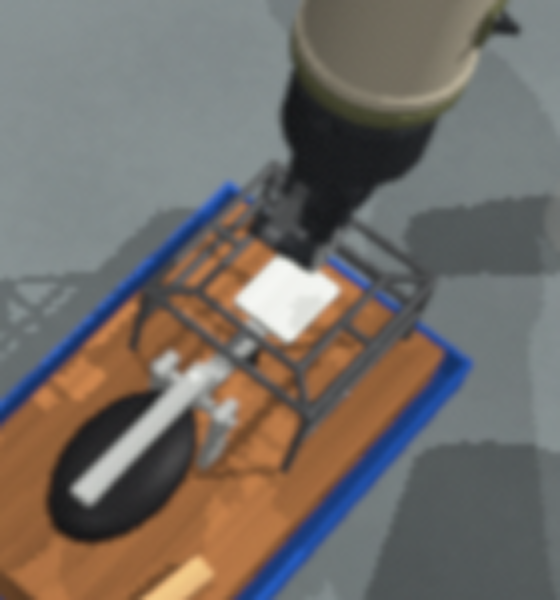

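View pics/t2.png

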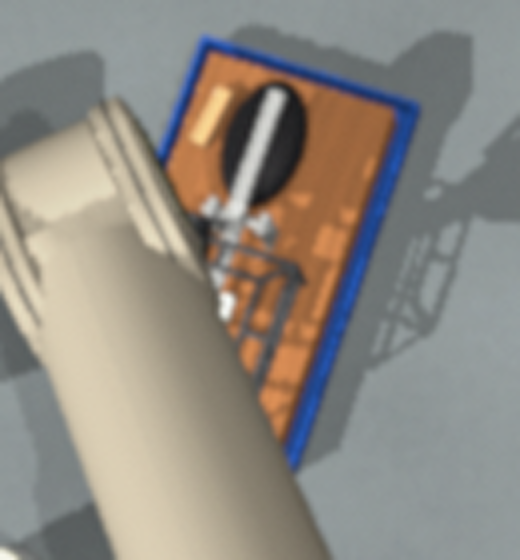

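Run:
```python
from h import *
from scipy.spatial.transform import Rotation as Ro
c=camera("scene");o=get_obs();R=Ro.from_quat(o["ee_rot"]).as_matrix();p=o["position"]
big=cv2.resize(c["img"][200:300,360:460],None,fx=6,fy=6,interpolation=cv2.INTER_CUBIC)
def q(a):return ((proj(c,p+R@np.array(a))-[360,200]+.5)*6).astype(int)
for xx,col in((.008,(0,0,255)),(-.024,(0,255,0)),(-.043,(255,0,0))):
    h=(.011,.0145) if xx>-.04 else (.038,.0425)
    cv2.polylines(big,[np.array([q([xx,h[0]*a,h[1]*b]) for a,b in((1,1),(1,-1),(-1,-1),(-1,1))])],True,col,1)
cv2.imwrite("pics/s3.png",big)
```

```text
(no output)
```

View pics/s3.png

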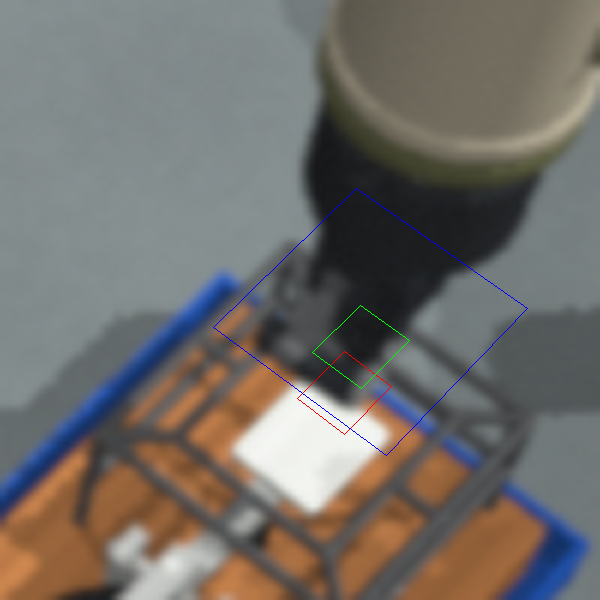

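Run:
```python
from h import *
c=camera("scene")
big=cv2.resize(c["img"][220:290,385:455],None,fx=8,fy=8,interpolation=cv2.INTER_CUBIC)
big=(255*(big/255.)**.45).astype(np.uint8)
from scipy.spatial.transform import Rotation as Ro
o=get_obs();R=Ro.from_quat(o["ee_rot"]).as_matrix();p=o["position"]
for x in (.008,-.011,-.043):
    u=((proj(c,p+R[:,0]*x)-[385,220]+.5)*8).astype(int);cv2.circle(big,tuple(map(int,u)),3,(0,0,255),-1)
cv2.imwrite("pics/s4.png",big)
```

```text
(no output)
```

View pics/s4.png

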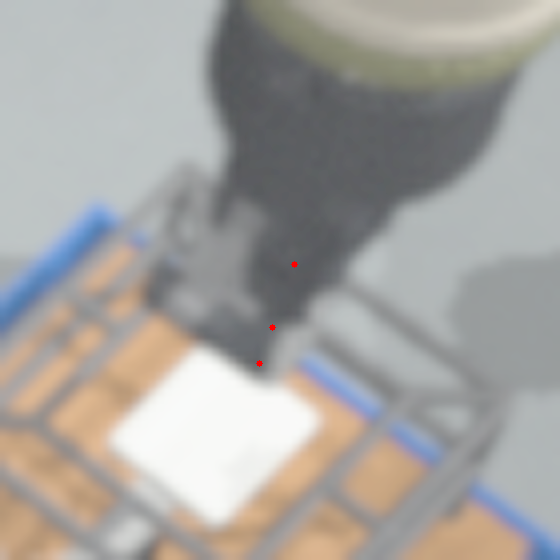

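The fingers' outline isn't clear: its lower edge looks wider along y than expected. I'll go back up and check the finger geometry before entering the window.

Emit:
play_rows:
  increments: "-0.045 0 0 0;-0.045 0 0 0;-0.045 0 0 0;0 0 0 0"

```text
clock: 3.55
position: [0.4983, 0.2433, 0.2983]
ee_rot: [0.115, 0.694, -0.105, 0.703]
ft_force: [0.3, 0.0, 0.2]
grip_width: -0.002
```

```bash
cat > ov.py <<'E'
from h import *
import sys
from scipy.spatial.transform import Rotation as Ro
def ov(name,fn,half=40,z=8):
    c=camera(name);o=get_obs();R=Ro.from_quat(o["ee_rot"]).as_matrix();p=o["position"]
    P=lambda a:proj(c,p+R@np.array(a))
    u0=(P([-.03,0,0])-half).astype(int)
    big=cv2.resize(c["img"][u0[1]:u0[1]+2*half,u0[0]:u0[0]+2*half],None,fx=z,fy=z,interpolation=cv2.INTER_CUBIC)
    big=(255*(big/255.)**.5).astype(np.uint8)
    raw=big.copy()
    q=lambda a:tuple(map(int,(P(a)-u0+.5)*z))
    cv2.line(big,q([-.06,0,0]),q([.008,0,0]),(0,0,255),1)
    cv2.line(big,q([.008,-.03,0]),q([.008,.03,0]),(0,255,0),1)
    cv2.line(big,q([.008,0,-.03]),q([.008,0,.03]),(255,0,0),1)
    out=np.hstack([raw,big]);out=cv2.resize(out,(800,400),interpolation=cv2.INTER_AREA)
    cv2.imwrite(f"pics/{fn}.png",out);print(p,o["clock"])
ov("scene",sys.argv[1])
E
python3 ov.py v1
```

```text
[0.49759063 0.24301594 0.2954493 ] 3.6
```

View pics/v1.png

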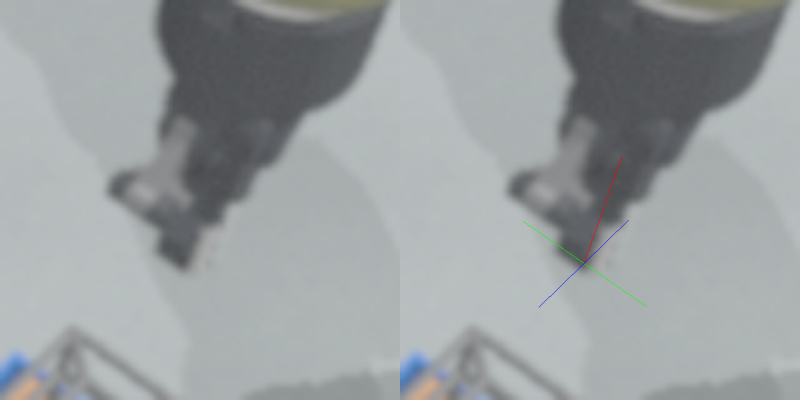

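The view is now clear: the jaws lie along stand x, the tip cross matches the seen tip, and the knuckles sit about 70 mm above the tips, well clear of the guard. The way in is clear.

Emit:
play_rows:
  increments: "0.03 0 0 0;0.03 0 0 0;0.03 0 0 0;0.03 0 0 0;0.02 0 0 0;0 0 0 0;0 0 0 0"

```text
clock: 4.3
position: [0.5001, 0.2452, 0.1543]
ee_rot: [0.116, 0.693, -0.104, 0.704]
ft_force: [-0.1, -0.6, 0.7]
grip_width: 0.002
```

```bash
python3 go.py
```

```text
turn -0.004309425451202941
turn 3.1372832281385903
tool delta [-0.00013409 -0.00552834 -0.00235574] local [-75.61897541   5.51912447] p [0.50013871 0.24524853 0.15428372] t 4.3 F [-0.12456934 -0.59669281  0.70297246] grip 0.0019643356923069732 q7 [-0.78  0.23  0.28  1.79 -0.08  1.11 -0.79]
[[0.018, 0.308, 0.951], [0.014, 0.951, -0.308], [-1.0, 0.019, 0.012]]
```

Emit:
play_rows:
  increments: "0 -0.0055 -0.0024 -0.004;0 0 0 0;0.01 0 0 0;0.01 0 0 0;0.01 0 0 0;0 0 0 0"

```text
clock: 4.9
position: [0.498, 0.2418, 0.1256]
ee_rot: [0.116, 0.692, -0.101, 0.705]
ft_force: [-0.9, -0.7, -0.1]
grip_width: 0.001
```

```bash
python3 go.py
```

```text
turn 1.6748838956832726e-05
turn -3.1415759047508365
tool delta [-6.09080398e-05 -1.59969648e-03 -1.42229673e-03] local [-76.57694068   1.60017773] p [0.49803461 0.24180635 0.12560983] t 4.9 F [-0.86192829 -0.66732566 -0.11116496] grip 0.0007800424964242111 q7 [-0.78  0.25  0.28  1.83 -0.08  1.05 -0.77]
[[0.022, 0.304, 0.952], [0.018, 0.952, -0.304], [-1.0, 0.024, 0.016]]
```

Tip is at about z = 0.1176, level with the rod tops and centred. Continuing slowly.

Emit:
play_rows:
  increments: "0.006 -0.0015 -0.0015 0;0.006 0 0 0;0.004 0 0 0;0 0 0 0"

```text
clock: 5.3
position: [0.4964, 0.2412, 0.1081]
ee_rot: [0.116, 0.692, -0.101, 0.705]
ft_force: [-1.8, -1.3, 3.6]
grip_width: -0.0
```

```bash
python3 go.py; python3 ov.py v2
```

```text
turn 8.208264459048645e-05
turn -3.141510570945203
tool delta [-1.28267036e-05 -4.96530732e-04 -6.98955217e-05] local [-77.92995253   0.49667497] p [0.49641014 0.24116645 0.108134  ] t 5.3 F [-1.75083576 -1.29599054  3.64670024] grip -8.712851371294655e-05 q7 [-0.77  0.27  0.28  1.85 -0.09  1.01 -0.77]
[[0.022, 0.304, 0.952], [0.018, 0.952, -0.304], [-1.0, 0.024, 0.016]]
[0.49644732 0.24119356 0.1084267 ] 5.35
```

View pics/v2.png

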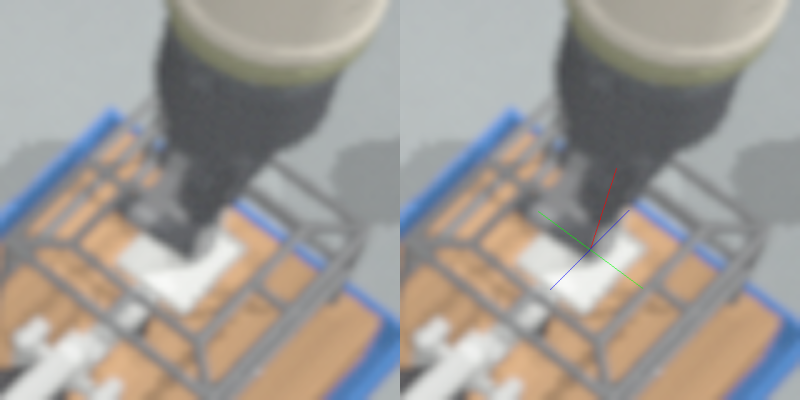

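Contact shows as 3.6 N upward, with the tip centred on the paddle and clear of the rods. Pressing on.

Emit:
play_rows:
  increments: "0.004 -0.0005 0 0;0.004 0 0 0;0.003 0 0 0;0 0 0 0"

```text
clock: 5.75
position: [0.497, 0.2411, 0.0978]
ee_rot: [0.117, 0.691, -0.101, 0.706]
ft_force: [-3.1, -0.7, 5.4]
grip_width: 0.002
```

```bash
python3 go.py
```

```text
turn 2.9587770157163426e-05
turn -3.141563065819636
tool delta [-2.77619329e-05 -6.63979595e-04 -6.75247926e-04] local [-77.32440576   0.66420765] p [0.49703796 0.24114194 0.09775717] t 5.75 F [-3.10754648 -0.74440738  5.42685102] grip 0.0016385182169997516 q7 [-0.77  0.28  0.28  1.86 -0.1   0.99 -0.76]
[[0.023, 0.304, 0.952], [0.019, 0.952, -0.304], [-1.0, 0.025, 0.016]]
```

Emit:
play_rows:
  increments: "0.002 0 0 0;0.002 0 0 0;0 0 0 0"

```text
clock: 6.05
position: [0.4975, 0.241, 0.0941]
ee_rot: [0.117, 0.691, -0.101, 0.706]
ft_force: [-3.2, -0.9, 5.9]
grip_width: -0.0
```

Emit:
play_rows:
  increments: "0.0015 0 0 0;0 0 0 0"

```text
clock: 6.25
position: [0.4977, 0.241, 0.0929]
ee_rot: [0.117, 0.691, -0.101, 0.706]
ft_force: [-2.7, 0.0, 6.9]
grip_width: -0.003
```

Emit:
play_rows:
  increments: "0.0015 0 0 0;0 0 0 0"

```text
clock: 6.45
position: [0.4978, 0.2409, 0.0921]
ee_rot: [0.117, 0.691, -0.101, 0.706]
ft_force: [-4.2, -1.1, 7.3]
grip_width: -0.004
```

Emit:
play_rows:
  increments: "0.0015 0 0 0;0 0 0 0"

```text
clock: 6.65
position: [0.4979, 0.241, 0.092]
ee_rot: [0.117, 0.691, -0.101, 0.706]
ft_force: [-5.1, -1.4, 9.7]
grip_width: 0.002
```

```bash
python3 go.py
```

```text
turn -0.0009973708470374788
turn 3.1405952827427557
tool delta [-4.60302225e-05 -7.79871838e-04 -1.53538737e-03] local [-76.4632827    0.77860979] p [0.4978931  0.24098912 0.09203661] t 6.65 F [-5.09664685 -1.40273801  9.69469014] grip 0.001661295708823294 q7 [-0.77  0.29  0.27  1.86 -0.1   0.97 -0.76]
[[0.024, 0.305, 0.952], [0.02, 0.952, -0.305], [-1.0, 0.026, 0.017]]
```

Emit:
play_rows:
  increments: "0.002 0 0 0"

```text
clock: 6.75
position: [0.4981, 0.241, 0.0911]
ee_rot: [0.118, 0.691, -0.101, 0.706]
ft_force: [-8.5, -5.0, 24.8]
grip_width: 0.001
```

```bash
python3 ov.py v3; for i in 1 2 3 4 5 6; do python3 -c "
from h import *
camera('top');o=get_obs();print(o['clock'],o['position'],o['ft_force'])"; done
python3 - <<'E'
from h import *
c=camera("scene");cv2.imwrite("pics/s5.png",cv2.resize(c["img"][235:390,305:465],None,fx=3.8,fy=3.8,interpolation=cv2.INTER_CUBIC))
E
```

```text
[0.498125   0.24097547 0.09126022] 6.8
6.85 [0.49806885 0.24101092 0.09135718] [-8.18234178 -5.12289607 19.51645598]
6.9 [0.49806663 0.24100441 0.09137979] [-8.86084126 -4.48514554 20.38452912]
6.95 [0.4980729  0.24097972 0.09139047] [-8.21998864 -4.39143179 18.66125227]
7.0 [0.49807085 0.24099926 0.09137847] [-9.20400293 -4.30085181 20.14409793]
7.05 [0.49807367 0.24102174 0.09140948] [-8.86421905 -3.73466177 19.95404919]
7.1 [0.49805228 0.2409626  0.0913613 ] [-8.9373456  -3.9293723  19.32051238]
```

View pics/s5.png

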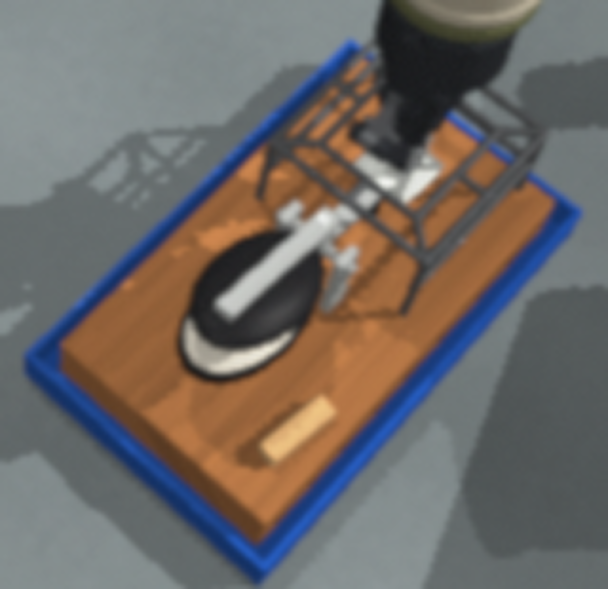

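View pics/v3.png

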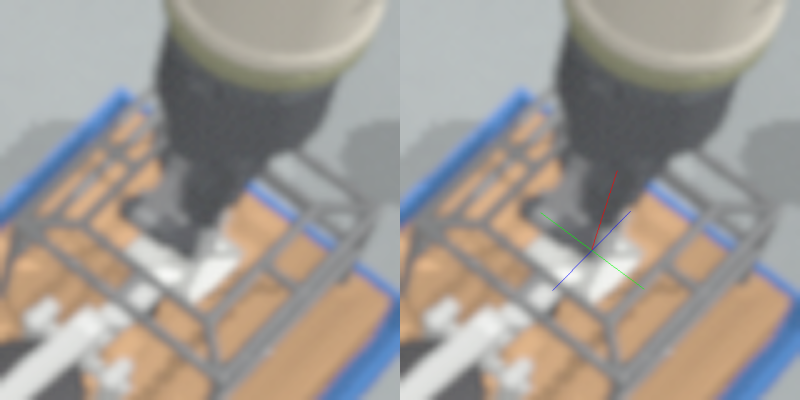

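The shell is open and the paddle is tilted on its stop. 20 N is more than a gentle press, so I'll ease off.

Emit:
play_rows:
  increments: "0.0003 0 0 0"

```text
clock: 7.25
position: [0.4979, 0.241, 0.092]
ee_rot: [0.118, 0.691, -0.101, 0.706]
ft_force: [-5.6, -2.0, 9.4]
grip_width: 0.005
```

```bash
for i in 1 2 3 4; do python3 -c "
from h import *
camera('top');o=get_obs();print(o['clock'],o['position'],o['ft_force'])"; done
```

```text
7.3 [0.49795042 0.24096058 0.09189695] [-5.93110495 -1.96089463 11.67272006]
7.35 [0.49794659 0.24099817 0.09179686] [-6.52949742 -2.45657258 13.37758968]
7.4 [0.49790029 0.24098746 0.09175054] [-6.04498618 -3.39292212 13.6114308 ]
7.45 [0.49794075 0.24097056 0.09178344] [-6.3639395  -2.61501047 13.37265314]
```

Run:
```python
from h import *
from workcell import workorder
c=camera("scene");cv2.imwrite("pics/s6.png",cv2.resize(c["img"][235:390,305:465],None,fx=3.8,fy=3.8,interpolation=cv2.INTER_CUBIC))
o=get_obs();print(o["position"],o["ft_force"],o["clock"])
print(workorder.hand_in())
```

```text
[0.49792449 0.24099655 0.09175993] [-4.60145362 -2.73703401 13.35069212] 7.5
the job is handed in; nothing more can be done
None
```

View pics/s6.png

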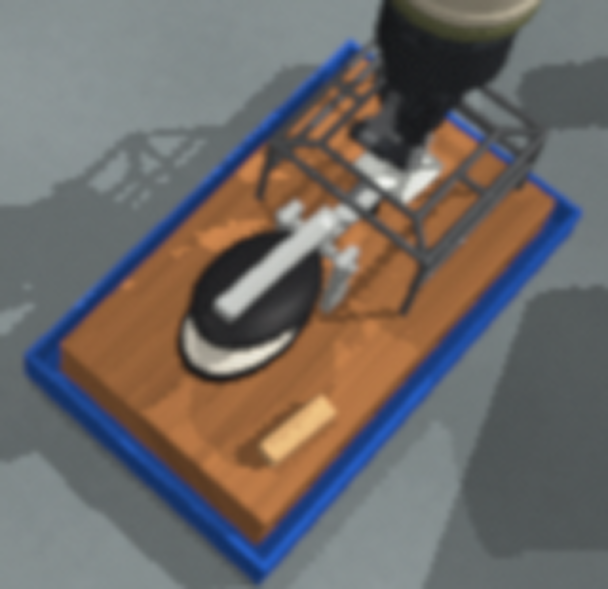

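The mussel is open. I went in with the shut fingertips through the middle of the mussel stand's guard window, pressed the paddle to its stop, and handed in at 7.5 s while holding it down.

**Last checks:**
- **Paddle at its stop:** the tool stopped going down at z ≈ 0.092 m while the force kept rising. The final hold was steady at about 13 N upward, which is above the 7–8 N the lever needs.
- **Shell open:** the last picture shows the mussel open.
- **Guard clear:** the fingertips were within about 2 mm of the stand's centre line, measured from the pictures. No rod contact showed in the views or in the force readings on the way in.
- **Rest of the scene:** the arm stayed away from the empty stand and the loose things. I did not take a last picture of all of them.

**Did not go cleanly:**
- **Brief over-press:** one press step peaked at about 25 N and held near 20 N for under half a second before I eased it off.
- **Sideways force:** 5–7 N of sideways force remained in the hold. I put it down to friction on the tilted paddle but did not check it separately.
- **Tool tilt:** the tool ended tilted about 1.8° from vertical.

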